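Right the fallen tablet bottle and put it on the balance

ROBOT

A 6-joint arm with a two-finger parallel gripper is mounted at the origin on the work surface. World frame = base frame: x ahead of the robot, y to its left, z up, the work surface at z = 0. Lengths are in m, angles in rad, forces in N, time in s.
With the tool pointing down it reaches from about 0.35 to 0.775 m from the base axis. Payload 5.5 kg.
Tool frame: the origin (TCP) lies between the finger pads; the fingertips stand 8 mm ahead of it and the grasp point (between the pads) lies 11 mm behind it; z points along the fingers, y is the line along which they close (so a half turn about z gives the same grasp; the last joint's range is limited). The gripper opens to 85 mm and grips with 20 to 120 N. Pads are 22 mm wide; open, the fingers measure 114 mm over their backs; the gripper's body (76 mm by 85 mm) begins 54 mm behind the grasp point. The pads swing forward as they close: fully open they stand 13 mm farther back than shut.
Start: joints at [-1.368, 0.313, 0.046, 1.304, 0, 1.431], TCP at [0.193, -0.542, 0.239] pointing down, gripper open.
Joint ranges: [-2.76, 2.76], [-0.86, 1.69], [-1.03, 1.26], [-2.2, 2.34], [-1.47, 1.5], [-3.14, 3.14]. Speed limits (rad/s): [2.57, 2.57, 3.14, 3.14, 3.14, 3.14].

INTERFACE

Orientations are given as a unit quaternion [w, x, y, z].
In Python, from workcell import env gives the robot as it stands.
- The arm moves only by the tool move_arm, never from a script. Its argument "moves" is one flat list of numbers, 5 for each row, row after row: the shift along the world's x, y, z in m, then the turn about the world's z in rad, then the finger opening in m, from 0 to 0.0854. A call has 1 to 12 rows; each row is the pose to reach, as a shift and turn from the pose commanded when the call began; what a row does not reach only later rows make up. A row lasts 1/12 s, in which the tool goes at most 41.7 mm and 7.16 degrees, less where a joint would pass 70% of its speed; a pose out of reach is approached as far as the arm can. A call with a gripper value outside its range is refused whole. The fingers move at their own pace and stop on an object; "newtons" is the grip in N (left out, the last holds). Time passes only in rows, so rows that repeat a pose let the fingers close. It gives the time, the measured TCP pose, the force, the opening and the grip force at its end, in the units of the state.
- env.get_state(): the state, without advancing time (a new reading comes with each control period).
- env.read_camera(name): name is "scene" or "top"; returns a dict with "pixels" (384x512x3 uint8, red, green, blue), "camera_matrix" (3x3 intrinsics, pixels), "rvec" (rotation vector, rad) and "tvec" (3), from world to camera coordinates, as OpenCV has them. Camera axes: x right, y down, z forward; pixel columns grow to the right and rows downward; lengths in m; the calibration is good to about 2 mm. A picture is of the moment at which its call begins. There is no depth.
- env.hand_in(): hands the job in; it is judged then, once.
The state is a dict: "clock": time; "joint_pos": joint angles; "qvel": joint speeds; "tau": joint torques, N m; "tcp_pos": TCP position; "orientation": TCP orientation; "wrist_force": force on the tool from outside, world axes, zero at the start; "ft_torque": the same for the moment, N m; "finger_gap": finger opening in m; "grip_force": force on a finger pad.
Only numpy, scipy, OpenCV 4.12 (cv2) and the standard library are available. Lean on these libraries where they do the work, as an engineer would, in place of code of your own. Each camera call takes 0.05 s, during which the arm holds its last target. There are 200 camera calls.

TASK

A thin-walled tablet bottle has fallen over on the bench. Stand it up on the bench and let go to see that it stands by itself, then take it again from above by its cap and set it down gently, upright, in the middle of the balance pan inside the glass draught shield, and let go. Never grip the bottle with more than 20 N, do not let it drop or fall over again, never load the pan with more than 10 N, and do not knock the shield or shift the other bottles and the check weight.

Things in the scene. Friction and masses are not known exactly. Their poses are not given: they have to be found in the camera images.
- bottle: The fallen white plastic bottle, the only one lying: square body 46 x 46 x 86 mm with flat sides, shoulder sloping in to 94 mm, round cap; 117 mm high in all, 75 to 130 g, centre of mass on the axis about 50 mm from the base. Origin: centre of its base; z runs to the cap, x and y square to the sides. It starts lying on a flat side (axis level, 23 mm up), cap roughly away from the robot.
- bottle_cap: The bottle's screw cap, fixed to it: round, 34 mm diameter, 22 mm high. Origin: centre of the cap's lower edge, 95 mm from the bottle's base; z runs to the cap's top.
- balance: Precision balance standing fixed on the bench, to the left or to the right: cream housing 196 mm wide (y) and 295 mm deep (x), display and keys on its low front part, pan and shield on its 66 mm high rear part. Origin: on the bench straight below the pan's centre; the front (-x side) reaches 190 mm from it, the rear 105 mm. z up.
- pan_centre (a point): Centre of the top face of the weighing pan, a steel disc 110 mm in diameter, 80 mm above the bench. z up, axes as the balance.
- pan: The weighing pan itself, on the balance's overload spring: it sinks about 0.4 mm per newton, at most 4 mm. Origin on its axis, 66 mm above the bench when empty.
- shield: Glass draught shield round the pan: square tube of four glass walls 4 mm thick, 172 x 172 mm outside, open at the top, sides square to the balance's axes. Origin: centre of its lower edge, 66 mm above the bench; its rim is 150 mm above the bench, 70 mm above the pan.
- tray: Shallow steel sample tray 150 x 210 x 16 mm, fixed, on the other side from the balance. Origin: centre of its underside.
- sample_a: Another bottle of the same kind, standing upright on the tray (base 4 mm above the bench). Origin: centre of its base. To be left alone.
- sample_b: A second such bottle standing on the tray. Origin: centre of its base. To be left alone.
- weight: Steel check weight with a knob, 200 g, 28 mm diameter, 53 mm high, standing on the bench beyond the bottle. Origin: centre of its underside. To be left alone.

How it is judged:
By the outcome, as a careful person would: the job done as asked, in the order asked, and still so for the second after the job is handed in, with the robot touching nothing.
It also fails if it takes over 72 s, if anything falls off the work surface, if the arm or the gripper's body presses on something with over 40 N, if the wrist force passes 120 N, or if a joint passes its speed limit or range.

## Working session

There is one attempt and no reset: what is moved stays moved. The work goes in short steps, Python scripts to look and compute and a tool call to move; the robot and the scene stay as the last step left them, time stands still between calls to the robot, and variables do not carry over. Pictures are saved under pics/ and viewed, at most 10 in all, crops included, and the job is handed in when it is done.

Besides the shell and the picture viewer there is one more tool, called by a JSON object that holds its "name" and its "arguments", one argument or row to a line. move_arm: Moves the arm, as the interface text tells. Its arguments: {"type":"object","properties":{"moves":{"type":"array"},"newtons":{"type":"number"}},"required":["moves"]}

```bash
mkdir -p pics; cat > h.py <<'E'
import cv2,numpy as np
from workcell import env
def cam(n):
    c=env.read_camera(n); R=cv2.Rodrigues(np.array(c["rvec"],float))[0]
    return c["pixels"],np.array(c["camera_matrix"]),R,np.array(c["tvec"],float).ravel()
def ray(c,u,v,z):
    _,K,R,t=c; o=-R.T@t; d=R.T@np.linalg.inv(K)@np.array([u,v,1.]); return o+d*(z-o[2])/d[2]
def proj(c,p):
    _,K,R,t=c; q=K@(R@np.array(p,float)+t); return q[:2]/q[2]
def save(c,name,box=None,s=1):
    im=c[0][...,::-1]
    if box: im=im[box[1]:box[3],box[0]:box[2]]
    cv2.imwrite("pics/"+name,cv2.resize(im,None,fx=s,fy=s,interpolation=cv2.INTER_CUBIC))
E
python3 - <<'E'
from h import *
for n in("top","scene"):
    c=cam(n);save(c,n+"0.png",None,1.5);print(n,-c[2].T@c[3],c[2].tolist(),c[1].tolist())
print(env.get_state())
E
```

```text
top [0.42898569 0.01541864 1.48485166] [[-0.022489896473556925, -0.9995963643410944, 0.017358368375946683], [-0.9920167342798306, 0.020157636759199016, -0.12448481268437711], [0.1240846624905308, -0.02001944245853471, -0.9920696641155099]] [[473.0078555862505, 0.0, 257.9329104893994], [0.0, 473.0078555862505, 186.0305877087256], [0.0, 0.0, 1.0]]
scene [ 1.38439745 -0.61657955  0.72922734] [[0.6371541701519888, 0.7703315673123694, -0.02497678642257367], [0.4203196901894999, -0.374451725041623, -0.826509082619396], [-0.6460386377740368, 0.5161154735283774, -0.562369003846803]] [[450.9232408218796, 0.0, 249.1511288148582], [0.0, 450.9232408218796, 196.02450861967935], [0.0, 0.0, 1.0]]
{'clock': 0.1, 'joint_pos': array([-1.36755652e+00,  3.13964663e-01,  4.50766155e-02,  1.30365626e+00,
        1.61278123e-05,  1.43119841e+00]), 'qvel': array([-0.00022939, -0.00163251,  0.0025537 ,  0.00106777,  0.00030045,
       -0.00012107]), 'tau': array([ 2.83991387e-03, -4.81726813e+01,  2.99242222e+01,  1.26497640e-02,
       -1.19549663e-04,  4.01827393e-06]), 'tcp_pos': array([ 0.19319271, -0.54107098,  0.23846915]), 'orientation': array([-8.73805522e-04,  9.85343354e-01,  1.70580510e-01, -1.97467188e-05]), 'wrist_force': array([ 0.48259219, -0.17290711,  0.0063309 ]), 'ft_torque': array([ 0.02736246, -0.04061728,  0.03060459]), 'grip_force': 0.0, 'finger_gap': 0.08525344886345375}
```

View pics/top0.png

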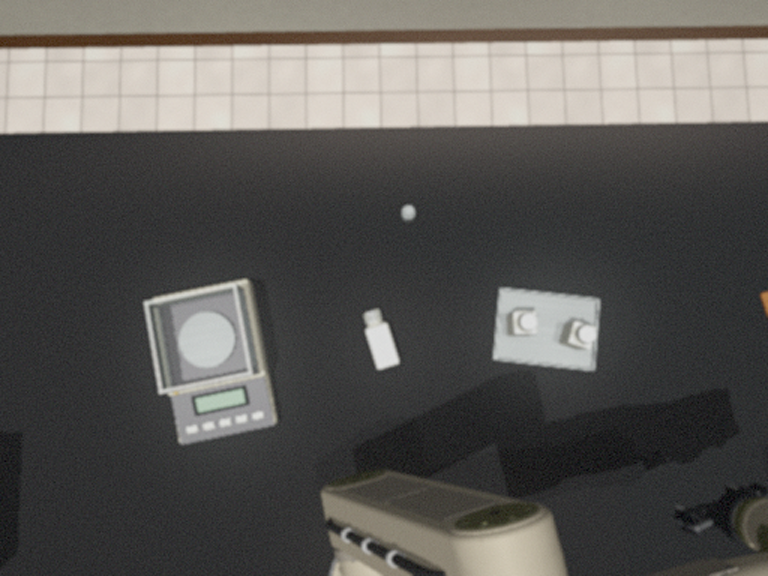

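View pics/scene0.png

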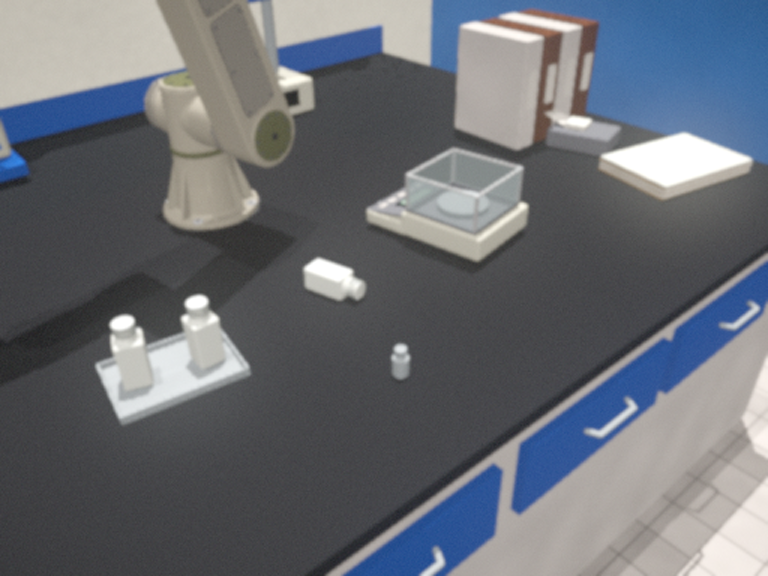

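Top picture: the bottle lies at about (253,227) px with its cap at (249,210), pointing away. The pan is at (138,226), the weight at (272,141), and the tray is on the right. Scene picture: the lying bottle is at (222,187), the balance at (300,135) and the weight at (267,241). Next I'll measure them.

```bash
cat > m.py <<'E'
from h import *
def white(c,box,thr):
    g=cv2.cvtColor(c[0],cv2.COLOR_RGB2GRAY); m=np.zeros_like(g); x0,y0,x1,y1=box
    m[y0:y1,x0:x1]=(g[y0:y1,x0:x1]>thr)*255
    k=max(cv2.findContours(m,cv2.RETR_EXTERNAL,cv2.CHAIN_APPROX_NONE)[0],key=cv2.contourArea); return m,k
E
python3 - <<'E'
from m import *
c=cam("top"); m,k=white(c,(232,195,275,255),110)
pts=np.argwhere(m>0)[:,::-1]
# metric outline on plane z=.03
P=np.array([ray(c,u,v,.03)[:2] for u,v in pts]); mu=P.mean(0); w=np.linalg.svd(P-mu,full_matrices=False)[2]; ax=w[0]*np.sign(w[0][0]); n=np.array([-ax[1],ax[0]])
s=(P-mu)@ax; q=(P-mu)@n
print("mean",mu,"ax",ax,"yaw",np.arctan2(ax[1],ax[0]),"len",s.min(),s.max())
for a in np.arange(s.min(),s.max(),.008):
    b=(s>=a)&(s<a+.008); print(round(a,3),q[b].min().round(4),q[b].max().round(4))
print("rect",cv2.minAreaRect(k))
# pan
hsv=c[0][195:260,105:170].astype(int); g=hsv.sum(2)/3; print("pan lum",g[31,33],g[31,10])
mm,kk=white(c,(112,200,164,252),(g[31,33]+g[31,13])/2)
e=cv2.fitEllipse(cv2.convexHull(kk)); print("pan ell",e,ray(c,*e[0],.08), 'expected px dia',np.linalg.norm(proj(c,ray(c,*e[0],.08)+[.055,0,0])-proj(c,ray(c,*e[0],.08)-[.055,0,0])))
mw,kw=white(c,(255,130,290,155),100); M=cv2.moments(kw); print("weight",ray(c,M['m10']/M['m00'],M['m01']/M['m00'],.04))
s2=cam("scene")
for z,lab in((.023,'b'),):
    m2,k2=white(s2,(195,165,250,205),110); M=cv2.moments(k2); print("scene bottle centroid",ray(s2,M['m10']/M['m00'],M['m01']/M['m00'],.025))
save(s2,"scene1.png",(180,90,370,260),4)
save(c,"top1.png",(90,120,300,260),3.8)
E
```

```text
mean [0.48526181 0.00334862] ax [0.95829863 0.28576867] yaw 0.2898084535604658 len -0.05726643657973027 0.06581178906405952
-0.057 -0.0249 0.0243
-0.049 -0.0258 0.0254
-0.041 -0.0257 0.0255
-0.033 -0.0256 0.0256
-0.025 -0.0255 0.0258
-0.017 -0.0245 0.0248
-0.009 -0.0255 0.0259
-0.001 -0.0254 0.026
0.007 -0.0262 0.0252
0.015 -0.0252 0.0243
0.023 -0.0261 0.0254
0.031 -0.0222 0.0226
0.039 -0.0171 0.0168
0.047 -0.0161 0.0179
0.055 -0.018 0.018
0.063 -0.0131 0.0123
rect ((252.84002685546875, 225.57681274414062), (40.25122833251953, 17.0139217376709), 72.47443389892578)
pan lum 202.0 107.66666666666667
pan ell ((137.1884307861328, 226.1991424560547), (35.96575164794922, 36.8984375), 36.4676399230957) [0.49257202 0.34583343 0.08      ] expected px dia 37.39621440306512
weight [ 0.75007146 -0.06035321  0.04      ]
scene bottle centroid [0.48290452 0.00213441 0.025     ]
```

View pics/top1.png

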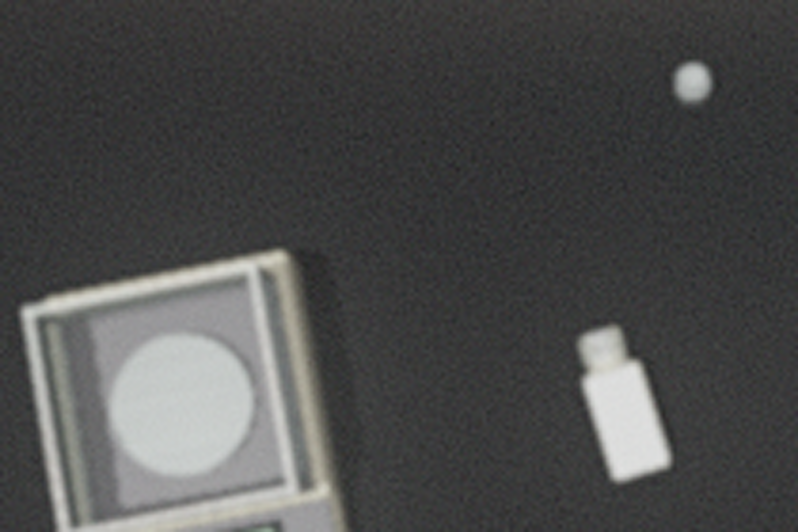

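The pan centre is at about (0.4925, 0.346), and its diameter agrees with the expected value. The bottle's axis yaw is 0.29 and its cap end is at about (0.545, 0.021), agreeing between views to 2 mm. I'll move over the cap, making a half turn on the way to keep the last joint in mid range.

{"name": "move_arm", "arguments": {
  "moves": [0.014,0.0225,0,0.12,0.085,0.028,0.045,0,0.24,0.085,0.042,0.0675,0,0.36,0.085,0.056,0.09,0,0.48,0.085,0.07,0.1125,0,0.6,0.085,0.084,0.135,0,0.72,0.085,0.098,0.1575,0,0.84,0.085,0.112,0.18,0,0.96,0.085,0.126,0.2025,0,1.08,0.085,0.14,0.225,0,1.2,0.085,0.154,0.2475,0,1.32,0.085,0.168,0.27,0,1.44,0.085],
  "newtons": 20
}}

```text
clock: 1.2
tcp_pos: [0.3617, -0.2703, 0.2393]
orientation: [0.0, 0.626, 0.78, 0.0]
wrist_force: [0.8, 0.2, 0.4]
finger_gap: 0.085
grip_force: 0.0
```

{"name": "move_arm", "arguments": {
  "moves": [0.014,0.0225,0,0.12,0.07,0.028,0.045,0,0.24,0.07,0.042,0.0675,0,0.36,0.07,0.056,0.09,0,0.48,0.07,0.07,0.1125,0,0.6,0.07,0.084,0.135,0,0.72,0.07,0.098,0.1575,0,0.84,0.07,0.112,0.18,0,0.96,0.07,0.126,0.2025,0,1.08,0.07,0.14,0.225,0,1.2,0.07,0.154,0.2475,0,1.32,0.07,0.168,0.27,0,1.44,0.07]
}}

```text
clock: 2.2
tcp_pos: [0.5297, -0.0003, 0.2392]
orientation: [-0.0, -0.044, 0.999, 0.0]
wrist_force: [0.2, -0.1, 0.9]
finger_gap: 0.0699
grip_force: 0.0
```

{"name": "move_arm", "arguments": {
  "moves": [0.007,0.011,0,0.1,0.065,0.0145,0.0217,0,0.21,0.065,0.0145,0.0217,-0.03,0.21,0.065,0.0145,0.0217,-0.06,0.21,0.065,0.0145,0.0217,-0.09,0.21,0.065,0.0145,0.0217,-0.115,0.21,0.065,0.0145,0.0217,-0.14,0.21,0.065,0.0145,0.0217,-0.15,0.21,0.065,0.0145,0.0217,-0.15,0.21,0.065]
}}

```text
clock: 2.95
tcp_pos: [0.5414, 0.0204, 0.0866]
orientation: [-0.003, -0.145, 0.989, 0.001]
wrist_force: [0.4, 0.4, -0.1]
finger_gap: 0.0646
grip_force: 0.0
```

```bash
python3 - <<'E'
from h import *
s=cam("scene");save(s,"s2.png",(170,90,320,220),5);x=env.get_state();print(x["clock"],x["tcp_pos"],x["joint_pos"])
for p in ([.5435,.0207,.0],[.545,.021,.023],[.5435,.0207,.08]): print((proj(s,p)-[170,90])*5)
E
```

```text
3.0 [0.54288512 0.0201926  0.0885796 ] [-1.10676554e-01  3.47403503e-01 -2.91191391e-01  9.34829471e-01
  1.06504587e-04 -4.01843008e-01]
[348.89468397 548.82549447]
[349.47518431 516.16174066]
[343.54960058 429.01677484]
```

View pics/s2.png

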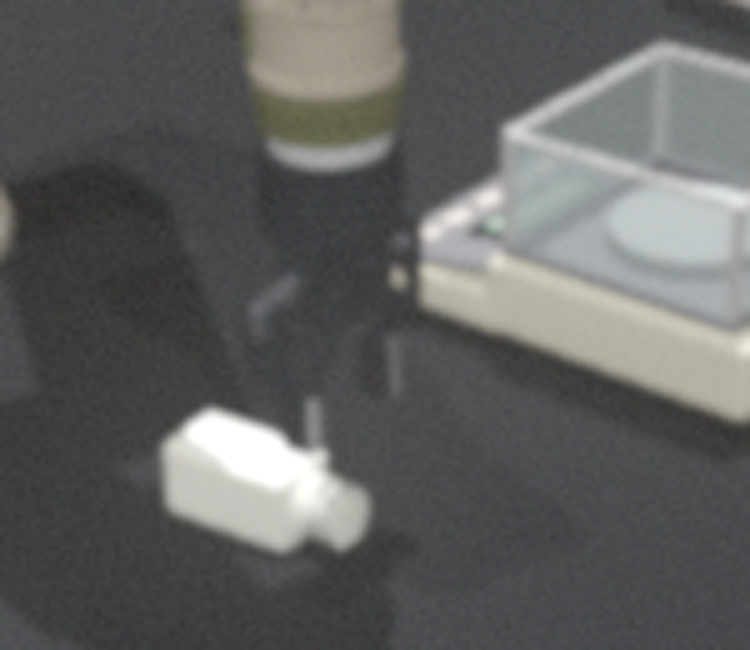

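The crop shows the cap at (345,515), where the projection puts it, with the fingers straddling it above. I'll go down and close.

{"name": "move_arm", "arguments": {
  "moves": [0.0005,0.0005,-0.02,0,0.06,0.0005,0.0005,-0.04,0,0.06,0.0005,0.0005,-0.06,0,0.055,0.0005,0.0005,-0.07,0,0.05,0.0005,0.0005,-0.073,0,0.045,0.0005,0.0005,-0.073,0,0.04,0.0005,0.0005,-0.073,0,0.036,0.0005,0.0005,-0.073,0,0.034,0.0005,0.0005,-0.073,0,0.033,0.0005,0.0005,-0.073,0,0.033,0.0005,0.0005,-0.073,0,0.033],
  "newtons": 20
}}

```text
clock: 3.92
tcp_pos: [0.5457, 0.0206, 0.0175]
orientation: [0.002, -0.145, 0.989, -0.0]
wrist_force: [1.1, 1.4, 3.3]
finger_gap: 0.0337
grip_force: 13.5
```

{"name": "move_arm", "arguments": {
  "moves": [-0.001,0,0.005,0,0.033,-0.002,-0.001,0.01,0,0.033,-0.0035,-0.001,0.015,0,0.033,-0.0055,-0.0015,0.019,0,0.033,-0.0055,-0.0015,0.019,0,0.033,-0.0055,-0.0015,0.019,0,0.033]
}}

```text
clock: 4.42
tcp_pos: [0.5387, 0.019, 0.0356]
orientation: [0.0, -0.145, 0.989, -0.0]
wrist_force: [0.3, 0.9, -0.8]
finger_gap: 0.0331
grip_force: 13.4
```

```bash
cat > tilt.py <<'E'
from m import *
import sys
# body outline in scene view: undisturbed long edges -> report base-bottom estimate and tilt by plane through axis
s=cam("scene"); save(s,sys.argv[1],(170,90,320,220),5)
m,k=white(s,(185,120,262,215),115)
r=cv2.minAreaRect(k); print("rect",r); b=cv2.boundingRect(k); print("bbox",b)
st=env.get_state(); print(st["clock"],st["tcp_pos"].round(4),st["grip_force"],st["finger_gap"],st["wrist_force"].round(2),st["ft_torque"].round(3))
E
python3 tilt.py s3.png
```

```text
rect ((215.15000915527344, 179.55001831054688), (32.88768768310547, 23.084630966186523), 18.434946060180664)
bbox (200, 167, 30, 28)
4.4667 [0.5386 0.0191 0.0354] 13.366434127092361 0.033334003380548975 [ 0.41 -0.19 -0.92] [ 0.008 -0.032  0.01 ]
```

View pics/s3.png

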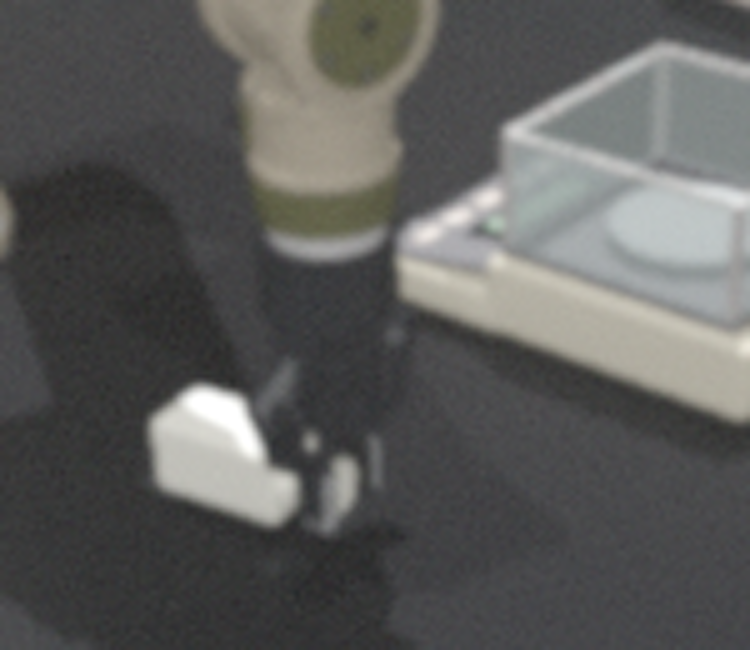

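The crop shows the bottle still level, its base at (155,490) in the air, so the grip is stiff enough to hold it out. I'll lower it again and loosen the grip so that it pivots at the cap.

{"name": "move_arm", "arguments": {
  "moves": [0.002,0.0005,-0.005,0,0.033,0.003,0.001,-0.01,0,0.033,0.0045,0.0012,-0.014,0,0.033,0.005,0.0015,-0.0165,0,0.033,0.005,0.0015,-0.0165,0,0.033,0.005,0.0015,-0.0165,0,0.0332,0.005,0.0015,-0.0165,0,0.0334,0.005,0.0015,-0.0165,0,0.0334,0.005,0.0015,-0.0165,0,0.0334]
}}

```text
clock: 5.22
tcp_pos: [0.5438, 0.0206, 0.019]
orientation: [0.0, -0.145, 0.989, 0.0]
wrist_force: [-0.5, -0.3, -0.4]
finger_gap: 0.0334
grip_force: 9.6
```

{"name": "move_arm", "arguments": {
  "moves": [0,0,0,0,0.0336,0,0,0,0,0.0336,0,0,0,0,0.0336]
}}

```text
clock: 5.47
tcp_pos: [0.5438, 0.0206, 0.0189]
orientation: [0.0, -0.145, 0.989, 0.0]
wrist_force: [-1.1, 0.2, 0.3]
finger_gap: 0.0336
grip_force: 5.8
```

{"name": "move_arm", "arguments": {
  "moves": [0,0,0,0,0.0338,0,0,0,0,0.0338,0,0,0,0,0.0338]
}}

```text
clock: 5.72
tcp_pos: [0.5438, 0.0206, 0.0188]
orientation: [0.0, -0.145, 0.989, 0.0]
wrist_force: [0.4, -0.2, -0.7]
finger_gap: 0.0337
grip_force: 2.6
```

{"name": "move_arm", "arguments": {
  "moves": [-0.0005,0,0.003,0,0.0338,-0.001,0,0.006,0,0.0338,-0.0015,-0.0005,0.009,0,0.0338,-0.0025,-0.0005,0.012,0,0.0338,-0.0025,-0.0005,0.012,0,0.0338]
}}

```text
clock: 6.13
tcp_pos: [0.5416, 0.02, 0.0316]
orientation: [0.0, -0.145, 0.989, -0.0]
wrist_force: [-0.5, -0.3, -0.3]
finger_gap: 0.0341
grip_force: 2.5
```

```bash
cat > t.py <<'E'
from m import *
import sys
ax=np.array([.9583,.2858,0]); n=np.array([.2858,-.9583,0])
def tilt(name):
    s=cam("scene"); save(s,name,(150,90,300,220),5)
    m,k=white(s,(180,120,262,215),115); x,y,w,h=cv2.boundingRect(k)
    st=env.get_state()
    cols=np.arange(x+3,x+int(w*.62)); bot=np.array([np.where(m[:,c])[0].max() for c in cols])
    sl=np.polyfit(cols,bot,1)[0]
    B=ray(s,cols[0],bot[0],0.0); g=[]
    for th in range(-10,80,2):
        d=ax*np.cos(np.radians(th))+np.array([0,0,1])*np.sin(np.radians(th))
        p=proj(s,B);q=proj(s,B+.06*d); g.append((q-p)[1]/(q-p)[0])
    print("bbox",(x,y,w,h),"slope",sl.round(3),"tilt~",np.interp(-sl,-np.array(g),range(-10,80,2)).round(1),"base near corner on bench plane",B.round(4))
    print(round(st["clock"],2),st["tcp_pos"].round(4),st["grip_force"].round(1),st["finger_gap"].round(4),st["wrist_force"].round(2))
if __name__=="__main__": tilt(sys.argv[1])
E
python3 t.py s4.png
```

```text
bbox (201, 171, 30, 26) slope 0.257 tilt~ 6.3 base near corner on bench plane [ 0.4382 -0.0297  0.    ]Traceback (most recent call last):
  File "t.py", line 16, in <module>
    if __name__=="__main__": tilt(sys.argv[1])
                             ~~~~^^^^^^^^^^^^^
  File "t.py", line 15, in tilt
    print(round(st["clock"],2),st["tcp_pos"].round(4),st["grip_force"].round(1),st["finger_gap"].round(4),st["wrist_force"].round(2))
                                                      ^^^^^^^^^^^^^^^^^^^^^^
AttributeError: 'float' object has no attribute 'round'
```

The bottle now pivots: the tilt of 6.3° matches the lift. I'll carry on along the arc.

{"name": "move_arm", "arguments": {
  "moves": [-0.0025,-0.0007,0.0062,0,0.0338,-0.0046,-0.0014,0.0124,0,0.0338,-0.0078,-0.0023,0.0185,0,0.0338,-0.0109,-0.0033,0.0247,0,0.0338,-0.0148,-0.0044,0.0304,0,0.0338,-0.0186,-0.0055,0.0361,0,0.0338,-0.0238,-0.007,0.042,0,0.0338,-0.0289,-0.0086,0.0479,0,0.0338,-0.0289,-0.0086,0.0479,0,0.0338]
}}

```text
clock: 6.93
tcp_pos: [0.5117, 0.0112, 0.08]
orientation: [0.0, -0.145, 0.989, -0.0]
wrist_force: [-0.4, 0.1, -0.2]
finger_gap: 0.0341
grip_force: 2.5
```

```bash
sed -i 's/st\["grip_force"\].round(1),st\["finger_gap"\].round(4)/st["grip_force"],st["finger_gap"]/' t.py; python3 t.py s5.png
```

```text
bbox (196, 165, 38, 27) slope -0.186 tilt~ 26.7 base near corner on bench plane [ 0.4059 -0.0254  0.    ]
6.98 [0.5122 0.0113 0.0795] 2.5685779005289078 0.0341636886694574 [0.51 0.84 0.01]
```

View pics/s5.png

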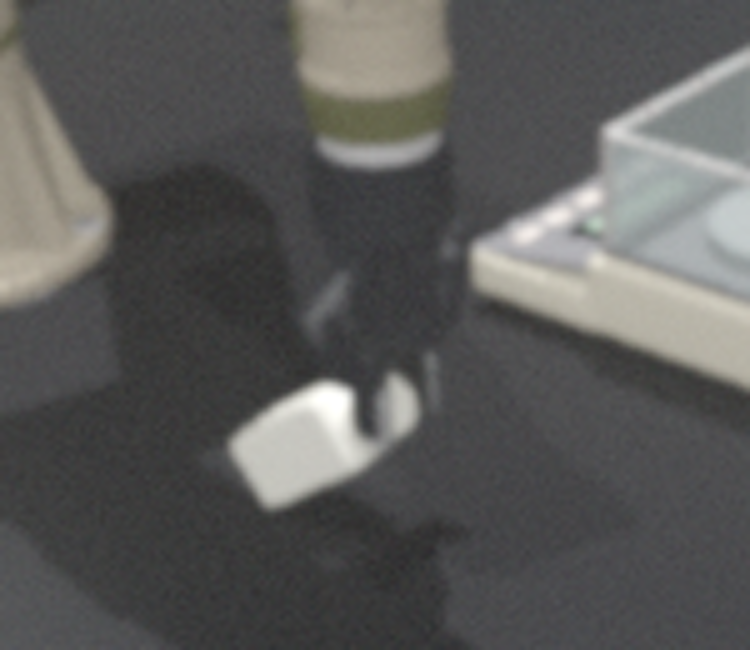

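The crop shows the bottle tilted about 30° with its base edge still on the bench at (270,510), where it started. I'll continue.

{"name": "move_arm", "arguments": {
  "moves": [-0.0052,-0.0015,0.0046,0,0.0338,-0.0103,-0.0031,0.0092,0,0.0338,-0.0168,-0.005,0.0135,0,0.0338,-0.0232,-0.0069,0.0178,0,0.0338,-0.0293,-0.0087,0.0208,0,0.0338,-0.0354,-0.0105,0.0238,0,0.0338,-0.0426,-0.0127,0.0263,0,0.0338,-0.0499,-0.0149,0.0285,0,0.0338,-0.0499,-0.0149,0.0285,0,0.0338]
}}

```text
clock: 7.73
tcp_pos: [0.4609, -0.0037, 0.1076]
orientation: [-0.0, -0.145, 0.989, 0.0]
wrist_force: [-0.1, -0.4, -0.5]
finger_gap: 0.0338
grip_force: 2.9
```

```bash
python3 t.py s6.png
```

```text
bbox (192, 152, 28, 40) slope 0.31 tilt~ 3.1 base near corner on bench plane [ 0.3932 -0.0313  0.    ]
7.78 [ 0.4618 -0.0036  0.1075] 2.8659263625741005 0.03348388292357686 [ 0.57  0.29 -1.35]
```

View pics/s6.png

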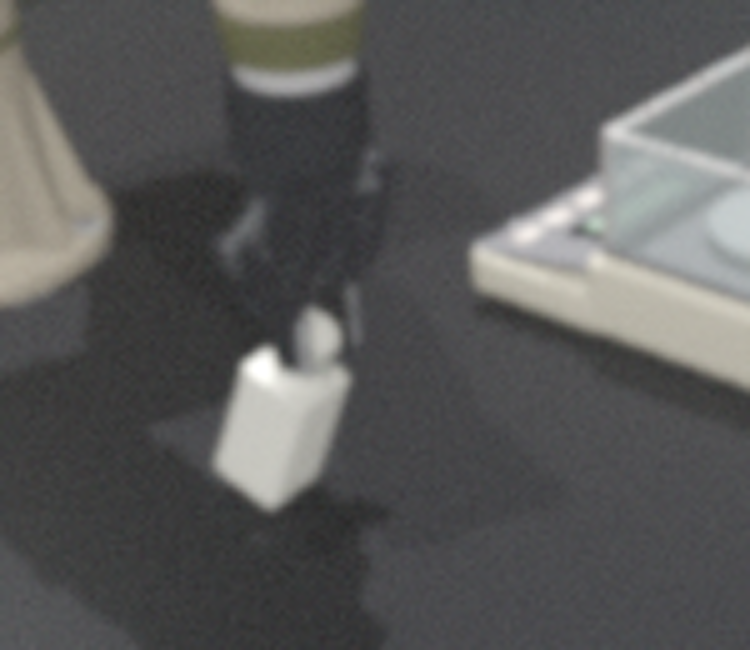

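The crop shows the bottle tilted about 65–70° with its base edge still at (270,510). Next I'll bring it to vertical.

{"name": "move_arm", "arguments": {
  "moves": [-0.007,-0.002,0.001,0,0.0338,-0.014,-0.004,0.002,0,0.0338,-0.021,-0.006,0.003,0,0.0338,-0.0285,-0.0085,0.003,0,0.0338,-0.035,-0.0103,0.0025,0,0.0338,-0.041,-0.012,0.002,0,0.0338,-0.0474,-0.0141,0.001,0,0.0338,-0.0474,-0.0141,0.001,0,0.0338,-0.0474,-0.0141,0.001,0,0.0338]
}}

```text
clock: 8.53
tcp_pos: [0.4149, -0.0176, 0.1084]
orientation: [0.0, -0.145, 0.989, 0.0]
wrist_force: [-0.7, -0.4, 1.2]
finger_gap: 0.0336
grip_force: 3.1
```

```bash
cat > v.py <<'E'
from m import *
import sys
def up(name):
    s=cam("scene"); save(s,name,(150,90,300,220),5)
    m,k=white(s,(150,110,262,215),115); x,y,w,h=cv2.boundingRect(k); rows=np.arange(y+int(h*.4),y+int(h*.72))
    L=[np.where(m[r,x:x+w])[0].min()+x for r in rows]; Rr=[np.where(m[r,x:x+w])[0].max()+x for r in rows]
    lowest=k[k[:,0,1].argmax()][0]
    st=env.get_state(); p=st["tcp_pos"]; c0=proj(s,[p[0],p[1],.02]);c1=proj(s,[p[0],p[1],.09])
    print("bbox",(x,y,w,h),"dx/drow L,R",np.polyfit(rows,L,1)[0].round(3),np.polyfit(rows,Rr,1)[0].round(3),"vertical",((c1-c0)[0]/(c1-c0)[1]).round(3),"lowest",lowest,ray(s,*lowest,0.).round(4))
    print(round(st["clock"],2),p.round(4),st["grip_force"],st["finger_gap"],st["wrist_force"].round(2),st["ft_torque"].round(3))
up(sys.argv[1])
E
python3 v.py s7.png
```

```text
bbox (186, 147, 23, 43) dx/drow L,R -0.0 -0.115 vertical 0.099 lowest [196 189] [ 0.4135 -0.0413  0.    ]
8.58 [ 0.4151 -0.0175  0.1084] 3.1554290279746056 0.033735659631203556 [0.2  0.07 2.56] [ 0.158  0.192 -0.032]
```

{"name": "move_arm", "arguments": {
  "moves": [0,0,0.002,0,0.0338,0,0,0.004,0,0.0338,0,0,0.004,0,0.0338]
}}

```text
clock: 8.83
tcp_pos: [0.4155, -0.0175, 0.1124]
orientation: [0.0, -0.145, 0.989, -0.0]
wrist_force: [-0.3, 0.3, -1.2]
finger_gap: 0.0337
grip_force: 3.0
```

```bash
python3 v.py s8.png
```

```text
bbox (186, 146, 23, 43) dx/drow L,R -0.0 -0.082 vertical 0.098 lowest [196 188] [ 0.409  -0.0383  0.    ]
8.88 [ 0.4154 -0.0175  0.1123] 2.973735071718693 0.03411577111154803 [-0.7   0.22 -1.32] [ 0.011 -0.    -0.019]
```

View pics/s8.png

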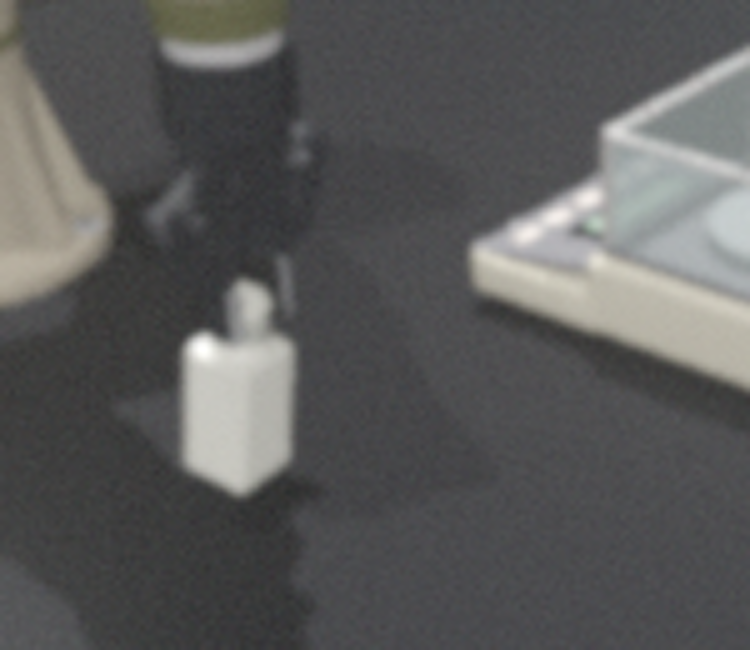

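The crop shows the bottle hanging just clear of the bench, still leaning about 8° forward: its front edge runs (245,345)–(240,492). I'll touch down and carry the cap further back.

{"name": "move_arm", "arguments": {
  "moves": [0,0,-0.0015,0,0.0338,-0.0025,-0.0008,-0.0018,0,0.0338,-0.005,-0.0015,-0.002,0,0.0338,-0.0075,-0.0022,-0.0023,0,0.0338,-0.01,-0.003,-0.0028,0,0.0338,-0.01,-0.003,-0.0028,0,0.0338]
}}

```text
clock: 9.38
tcp_pos: [0.4043, -0.0205, 0.1092]
orientation: [-0.0, -0.145, 0.989, 0.0]
wrist_force: [0.3, 0.6, -0.8]
finger_gap: 0.0337
grip_force: 3.0
```

```bash
python3 v.py s9.png
```

```text
bbox (183, 146, 23, 43) dx/drow L,R -0.088 -0.0 vertical 0.103 lowest [194 188] [ 0.405  -0.0427  0.    ]
9.43 [ 0.4046 -0.0205  0.1094] 2.9708997532725334 0.03410035714336134 [ 1.08 -0.04 -0.27] [ 0.044  0.01  -0.033]
```

```bash
cat > v2.py <<'E'
from m import *
import sys
def sub(g,r,a,b,thr,rev):
    l=g[r,a:b]; i=np.where(l>thr)[0]; 
    if rev: j=i.max(); return a+j+(l[j]-thr)/(l[j]-l[j+1])
    j=i.min(); return a+j-1+(thr-l[j-1])/(l[j]-l[j-1])
def up(name=None):
    ims=[cam("scene") for _ in range(4)]; s=ims[-1]
    g=np.mean([cv2.cvtColor(i[0],cv2.COLOR_RGB2GRAY).astype(float) for i in ims],0)
    if name: save(s,name,(150,90,300,220),5)
    m,k=white(s,(150,110,262,215),115); x,y,w,h=cv2.boundingRect(k); rows=np.arange(y+19,y+h-10)
    st=env.get_state(); p=st["tcp_pos"]
    out=[]
    for rev in(0,1):
        q=[sub(g,r,x-4,x+w+4,110,rev) for r in rows]; f=np.polyfit(rows,q,1); out+= [f[0]]
        u=np.polyval(f,rows[-1]); B=ray(s,u,rows[-1],0.01); t=proj(s,B+[0,0,.06])-proj(s,B); out+=[t[0]/t[1], np.std(np.polyval(f,rows)-q)]
    low=k[k[:,0,1].argmax()][0]
    print("L slope,vert,res | R",np.round(out,3),"lean deg",np.degrees([out[1]-out[0],out[4]-out[3]]).round(1),"bbox",(x,y,w,h),"low",ray(s,*low,0.).round(4))
    print(round(st["clock"],2),p.round(4),st["grip_force"],st["finger_gap"],st["wrist_force"].round(2),st["ft_torque"].round(3))
if __name__=="__main__": up(*sys.argv[1:])
E
python3 v2.py s10.png
```

```text
L slope,vert,res | R [-0.014  0.127  0.06  -0.044  0.094  0.025] lean deg [8.1 7.9] bbox (183, 146, 23, 43) low [ 0.405  -0.0427  0.    ]
9.63 [ 0.4052 -0.0205  0.1095] 2.9713815450668335 0.03380080899767155 [ 0.2  -0.13 -0.61] [ 0.007 -0.014 -0.002]
```

{"name": "move_arm", "arguments": {
  "moves": [0,0,-0.001,0,0.0338,0,0,-0.002,0,0.0339,-0.002,-0.0006,-0.002,0,0.0339,-0.004,-0.0012,-0.002,0,0.0339,-0.006,-0.0018,-0.0022,0,0.0339,-0.008,-0.0024,-0.0024,0,0.0339,-0.01,-0.003,-0.0026,0,0.0339]
}}

```text
clock: 10.22
tcp_pos: [0.3947, -0.0235, 0.1067]
orientation: [-0.0, -0.145, 0.989, 0.0]
wrist_force: [0.1, -0.2, -1.5]
finger_gap: 0.0339
grip_force: 1.3
```

```bash
python3 v2.py s11.png
```

```text
L slope,vert,res | R [0.077 0.128 0.029 0.063 0.094 0.043] lean deg [2.9 1.8] bbox (182, 146, 24, 43) low [ 0.403 -0.045  0.   ]
10.42 [ 0.395  -0.0235  0.1068] 1.2589198350906372 0.03381627960136425 [ 0.07  0.33 -0.84] [-0.04  -0.016 -0.056]
```

{"name": "move_arm", "arguments": {
  "moves": [-0.002,-0.0006,-0.0005,0,0.0339,-0.004,-0.0012,-0.001,0,0.0339,-0.004,-0.0012,-0.002,0,0.0339,-0.004,-0.0012,-0.0025,0,0.0339]
}}

```text
clock: 10.75
tcp_pos: [0.3912, -0.0249, 0.1045]
orientation: [0.0, -0.145, 0.989, -0.0]
wrist_force: [-0.4, -0.2, 2.7]
finger_gap: 0.0335
grip_force: 1.5
```

```bash
python3 v2.py s12.png
```

```text
L slope,vert,res | R [0.112 0.128 0.046 0.087 0.095 0.084] lean deg [0.9 0.4] bbox (181, 146, 24, 43) low [ 0.401  -0.0472  0.    ]
10.95 [ 0.3912 -0.0248  0.1044] 1.4916823245584965 0.03382485148486025 [-0.45 -1.75  1.43] [-0.194 -0.001  0.007]
```

It is upright within 1° and bearing on the bench. I'll let go slowly and rise.

{"name": "move_arm", "arguments": {
  "moves": [0,0,0.0005,0,0.0341,0,0,0.0008,0,0.0345,0,0,0.001,0,0.036,0,0,0.001,0,0.04,0,0,0.001,0,0.046,0,0,0.001,0,0.055,0,0,0.006,0,0.065,0,0,0.02,0,0.065,0,0,0.04,0,0.065,0,0,0.06,0,0.065,0,0,0.06,0,0.065,0,0,0.06,0,0.065]
}}

```text
clock: 11.95
tcp_pos: [0.3921, -0.025, 0.1655]
orientation: [0.001, -0.145, 0.989, -0.001]
wrist_force: [0.1, 0.4, -0.7]
finger_gap: 0.0651
grip_force: 0.0
```

```bash
python3 - <<'E'
from m import *
from v2 import up
up("s13.png")
s=cam("scene"); g=cv2.cvtColor(s[0],cv2.COLOR_RGB2GRAY)
m,k=white(s,(150,110,262,215),115); x,y,w,h=cv2.boundingRect(k)
# cap: top rows
for r in range(y,y+14):
    i=np.where(m[r,x:x+w])[0]+x; print(r,i.min(),i.max(),end='; ')
u=[]
for r in range(y+2,y+8):
    i=np.where(m[r,x:x+w])[0]+x; u.append((i.min()+i.max())/2)
print("\ncap-top centre guess", ray(s,np.mean(u),y+4,.117), "cap mid", ray(s,np.mean(u),y+7,.106))
c=cam("top"); save(c,"t13.png",(170,180,330,300),5)
E
```

```text
L slope,vert,res | R [0.13  0.128 0.059 0.102 0.095 0.068] lean deg [-0.1 -0.4] bbox (180, 145, 25, 44) low [ 0.401  -0.0472  0.    ]
12.15 [ 0.3903 -0.0245  0.1634] 0.0 0.06513776272505646 [-0.19 -0.03  0.53] [-0.036  0.005 -0.003]
145 190 192; 146 186 194; 147 185 195; 148 184 196; 149 184 196; 150 183 196; 151 184 196; 152 184 196; 153 184 196; 154 185 196; 155 185 197; 156 185 199; 157 183 201; 158 182 202; 
cap-top centre guess [ 0.38290638 -0.02885079  0.117     ] cap mid [ 0.38027362 -0.02841329  0.106     ]
```

View pics/s13.png

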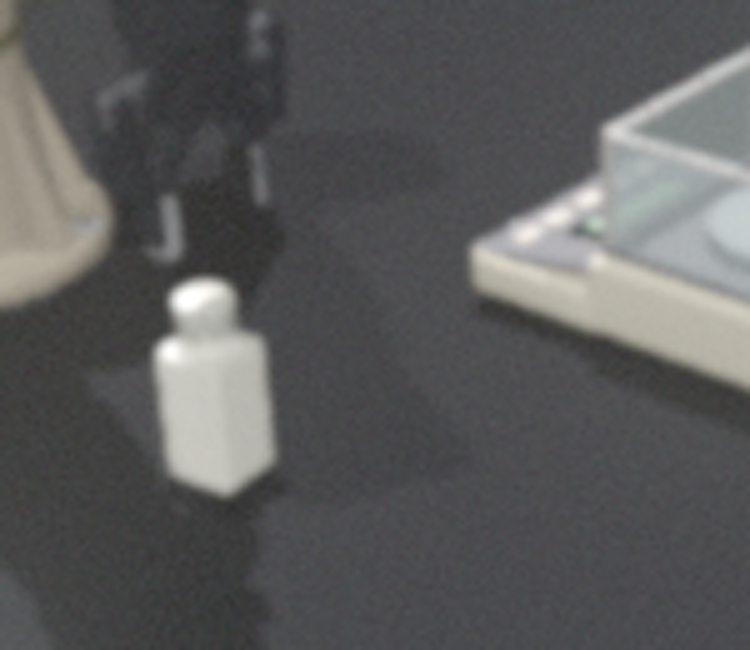

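The crop shows the bottle standing alone at (215,400), cap at (205,290), with the gripper clear above. I'll swing the arm aside for a clean top measurement.

{"name": "move_arm", "arguments": {
  "moves": [0,0.03,0.02,0,0.065,0,0.07,0.03,0,0.065,0,0.11,0.04,0,0.065,0,0.15,0.04,0,0.065,0,0.19,0.04,0,0.065,0,0.19,0.04,0,0.065,0,0.19,0.04,0,0.065]
}}

```text
clock: 12.83
tcp_pos: [0.3903, 0.1673, 0.2037]
orientation: [-0.001, -0.148, 0.989, -0.0]
wrist_force: [-0.8, -0.5, -0.6]
finger_gap: 0.0651
grip_force: 0.0
```

```bash
python3 - <<'E'
from m import *
c=cam("top"); s=cam("scene"); save(c,"t14.png",(170,180,330,300),5)
p0=proj(c,[.38,-.03,.06]); print(p0); x,y=p0.astype(int)
m,k=white(c,(x-25,y-25,x+25,y+25),110)
print("bbox",cv2.boundingRect(k),"rect",cv2.minAreaRect(k)); M=cv2.moments(k); u=M['m10']/M['m00'];v=M['m01']/M['m00']
print("centroid on .07:",ray(c,u,v,.07))
g=cv2.cvtColor(c[0],cv2.COLOR_RGB2GRAY); bx=cv2.boundingRect(k); print(g[bx[1]-1:bx[1]+bx[3]+1,bx[0]-1:bx[0]+bx[2]+1])
# triangulate: scene body horizontal centre line gives cross-camera position
m2,k2=white(s,(150,110,262,215),115); M2=cv2.moments(k2); u2=M2['m10']/M2['m00'];v2=M2['m01']/M2['m00']
for z in(.05,.055,.06): print(z,ray(s,u2,v2,z))
a=np.vstack([c[1]@np.c_[c[2],c[3]]]); b=s[1]@np.c_[s[2],s[3]]
X=cv2.triangulatePoints(a,b,np.array([[u],[v]]),np.array([[u2],[v2]])); print("tri",(X[:3]/X[3]).ravel())
print(env.get_state()["clock"],env.get_state()["tcp_pos"])
E
```

```text
[265.24402958 261.61451482]
bbox (255, 251, 21, 20) rect ((264.85003662109375, 260.5500183105469), (17.39252471923828, 16.443843841552734), 71.56504821777344)
centroid on .07: [ 0.38315162 -0.02856109  0.07      ]
[[ 31  46  42  43  37  32  34  32  42  31  32  44  57  70  81  75  58  37
   37  42  41  39  49]
 [ 46  34  34  37  44  32  42  36  45  46  67  96 114 136 147 141 107  62
   35  41  37  31  47]
 [ 43  37  37  34  33  39  45  63  76  91 113 146 171 185 189 185 152  91
   55  45  38  38  44]
 [ 33  37  39  49  64  69  92  93 112 126 145 167 188 197 198 196 169 110
   60  37  39  39  40]
 [ 32  55  75  89 110 123 129 131 134 144 155 170 179 184 190 184 167 124
   72  41  36  42  43]
 [ 50  83 117 141 154 157 153 141 145 159 174 183 186 182 178 176 162 137
   79  37  39  33  45]
 [ 59 112 151 170 173 166 152 148 162 185 202 209 209 201 188 176 170 143
   99  55  32  43  49]
 [ 62 111 159 179 176 160 152 158 175 196 211 217 221 215 207 191 180 152
  117  67  35  42  41]
 [ 52 104 150 170 165 149 158 173 185 195 210 216 222 221 217 209 190 165
  128  78  38  38  39]
 [ 50  90 141
[... 763 characters left out ...]
 [ 42  30  31  54 108 155 179 180 179 179 182 179 178 176 173 159 158 158
  148 126  94  53  37]
 [ 42  37  40  41  91 147 179 187 181 177 173 164 153 146 132 114 107  96
   80  61  43  45  37]
 [ 41  44  32  44  82 131 164 174 173 157 148 132 112 100  83  63  51  40
   39  32  42  37  37]
 [ 37  41  38  38  53  89 130 145 135 117  95  78  59  48  40  32  32  36
   43  34  36  43  41]
 [ 43  38  42  37  42  57  77  87  80  67  50  40  37  37  35  39  42  40
   38  43  39  37  43]]
0.05 [ 0.3762381  -0.02452032  0.05      ]
0.055 [ 0.38365947 -0.02887865  0.055     ]
0.06 [ 0.39108084 -0.03323698  0.06      ]
tri [ 0.38281282 -0.02877504  0.0545618 ]
12.9333 [0.3905892  0.16509042 0.20373604]
```

The axis is at (0.383, -0.0287), agreeing between both views and the cap ray. I'll go back over it and take the cap from above.

{"name": "move_arm", "arguments": {
  "moves": [-0.002,-0.04,0,0,0.065,-0.004,-0.08,0,0,0.065,-0.005,-0.12,0,0,0.065,-0.007,-0.16,0,0,0.065,-0.0076,-0.194,0,0,0.065,-0.0076,-0.194,0,0,0.065,-0.0076,-0.194,0,0,0.065]
}}

```text
clock: 13.52
tcp_pos: [0.3828, -0.0318, 0.2042]
orientation: [-0.0, -0.141, 0.99, 0.0]
wrist_force: [0.3, 0.4, 0.1]
finger_gap: 0.0651
grip_force: 0.0
```

{"name": "move_arm", "arguments": {
  "moves": [0,0,-0.02,0,0.06,0,0,-0.04,0,0.055,0,0,-0.04,0,0.055,0,0,-0.04,0,0.055,0,0,-0.04,0,0.055]
}}

```text
clock: 13.93
tcp_pos: [0.3835, -0.0284, 0.165]
orientation: [0.0, -0.145, 0.989, 0.0]
wrist_force: [-0.0, -0.3, -0.5]
finger_gap: 0.0548
grip_force: 0.0
```

Centred on the cap. I'll go down and close slowly.

{"name": "move_arm", "arguments": {
  "moves": [-0.0005,0,-0.015,0,0.055,-0.0005,0,-0.03,0,0.052,-0.0005,0,-0.045,0,0.05,-0.0005,0,-0.053,0,0.048,-0.0005,0,-0.055,0,0.045,-0.0005,0,-0.055,0,0.041,-0.0005,0,-0.055,0,0.038,-0.0005,0,-0.055,0,0.036,-0.0005,0,-0.055,0,0.0345,-0.0005,0,-0.055,0,0.0335,-0.0005,0,-0.055,0,0.0332,-0.0005,0,-0.055,0,0.0331],
  "newtons": 20
}}

```text
clock: 14.93
tcp_pos: [0.3836, -0.0287, 0.1101]
orientation: [0.001, -0.145, 0.989, -0.0]
wrist_force: [-0.4, 0.9, 5.9]
finger_gap: 0.0335
grip_force: 12.5
```

```bash
python3 v2.py s15.png
```

```text
L slope,vert,res | R [0.133 0.129 0.05  0.101 0.095 0.063] lean deg [-0.3 -0.3] bbox (180, 146, 25, 43) low [ 0.401  -0.0472  0.    ]
15.13 [ 0.3837 -0.0287  0.1101] 12.491840422153473 0.033389980487925616 [-0.97  1.48  4.61] [0.271 0.121 0.028]
```

{"name": "move_arm", "arguments": {
  "moves": [0,0,0.002,0,0.0331,0,0,0.006,0,0.0331,0,0,0.012,0,0.0331,0,0,0.025,0,0.0331,0,0,0.045,0,0.0331,0,0,0.07,0,0.0331,0,0,0.1,0,0.0331,0,0,0.13,0,0.0331,0,0,0.16,0,0.0331,0,0,0.18,0,0.0331,0,0,0.19,0,0.0331,0,0,0.19,0,0.0331]
}}

```text
clock: 16.13
tcp_pos: [0.384, -0.0291, 0.3015]
orientation: [0.002, -0.145, 0.989, -0.001]
wrist_force: [0.5, -0.8, -0.5]
finger_gap: 0.033
grip_force: 12.3
```

```bash
python3 - <<'E'
from m import *
s=cam("scene"); st=env.get_state(); p=st["tcp_pos"]; print(st["clock"],p,st["grip_force"],st["finger_gap"],st["wrist_force"])
b=proj(s,p-[0,0,.07]); print(b); x,y=b.astype(int)
save(s,"s16.png",(x-75,y-60,x+75,y+60),5)
m,k=white(s,(x-16,y-20,x+16,y+32),115); print(cv2.boundingRect(k), proj(s,[p[0],p[1],p[2]-.109]))
# refine the pan centre in the scene view + top view
c=cam("top"); save(c,"t16.png",(90,170,200,300),5)
for z,lab in((.08,'pan'),):
    g=cv2.cvtColor(s[0],cv2.COLOR_RGB2GRAY); q=proj(s,[.4925,.346,.08]); print("pan px scene",q, g[int(q[1]),int(q[0])])
E
```

```text
16.1833 [ 0.38333684 -0.02883108  0.29971138] 12.326652109622955 0.033177766860964256 [-0.25025577  0.49219542 -0.42747197]
[185.92848942 112.50746843]
(172, 92, 28, 39) [187.38578395 125.57038784]
pan px scene [308.5521607  133.71229504] 203
```

View pics/s16.png

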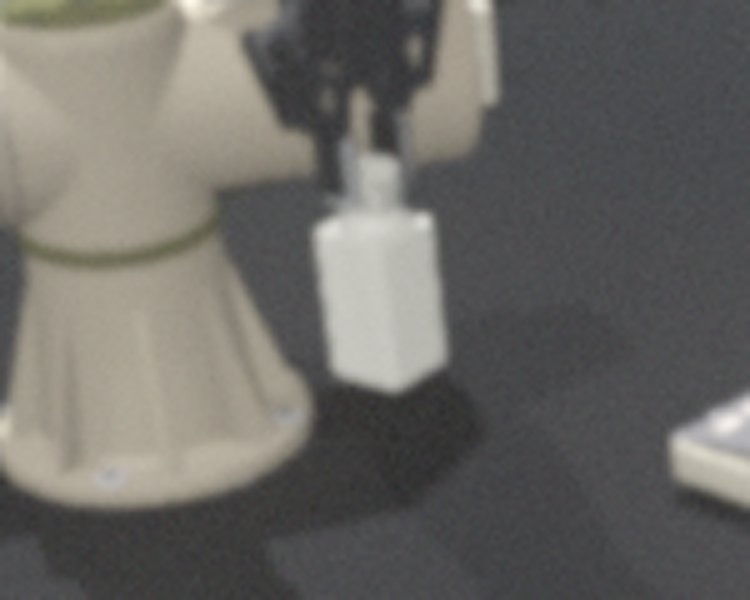

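The picture shows the bottle hanging upright from its cap at (380,290). I'll cross-check the pan centre in the scene view before travelling.

```bash
python3 - <<'E'
from m import *
s=cam("scene"); c=cam("top")
for n,cc in(("scene",s),("top",c)):
    q=proj(cc,[.4925,.346,.08]).astype(int); g=cv2.GaussianBlur(cv2.cvtColor(cc[0],cv2.COLOR_RGB2GRAY),(3,3),0)
    print(n,q,"row",g[q[1],q[0]-30:q[0]+31:2],"col",g[q[1]-26:q[1]+27:2,q[0]])
    th=np.linspace(0,2*np.pi,24,endpoint=False)
    best=[]
    for a in th:   # edge along each pan radius: steepest drop between r=.045 and .065
        r=np.arange(.042,.068,.001); v=[]
        for x in r:
            u=proj(cc,[.4925+x*np.cos(a),.346+x*np.sin(a),.08]); v.append(cv2.getRectSubPix(g,(1,1),tuple(u))[0,0])
        v=np.array(v,float); d=-(v[4:]-v[:-4]); best.append((r[2:-2][d.argmax()],d.max()))
    b=np.array(best); ok=b[:,1]>20; A=np.c_[np.cos(th),np.sin(th),np.ones_like(th)][ok]; x=np.linalg.lstsq(A,b[ok,0],rcond=None)[0]; print("offset",x.round(4),ok.sum(),b[:,0].round(3))
E
```

```text
scene [308 133] row [169 162 157 154 159 166 178 195 203 204 204 204 204 204 204 204 204 203
 201 188 179 193 196 189 170 160 156 153 152 151 153] col [140 140 140 141 141 141 141 145 142 155 203 203 202 204 204 203 203 195
 168 160 175 177 162 160 194 195 184]
offset [0. 0. 0.] 0 [0.056 0.053 0.051 0.051 0.051 0.054 0.046 0.051 0.054 0.06  0.065 0.053
 0.055 0.055 0.057 0.056 0.054 0.054 0.056 0.056 0.055 0.058 0.054 0.044]
top [137 226] row [138 120 105 106 108 135 183 200 201 201 202 202 202 203 202 202 202 202
 202 202 201 201 201 202 192 150 153 181 185 133 122] col [147 152 153 155 181 199 198 198 200 201 200 201 202 202 202 204 203 204
 205 203 202 203 189 164 158 143 130]
offset [0.0012 0.001  0.0553] 14 [0.055 0.055 0.056 0.054 0.054 0.054 0.057 0.056 0.056 0.053 0.054 0.053
 0.053 0.054 0.053 0.053 0.054 0.055 0.055 0.055 0.055 0.056 0.055 0.055]
```

{"name": "move_arm", "arguments": {
  "moves": [0.006,0.02,0.01,0,0.0331,0.014,0.05,0.012,0,0.0331,0.023,0.08,0.012,0,0.0331,0.032,0.11,0.012,0,0.0331,0.041,0.14,0.012,0,0.0331,0.05,0.17,0.012,0,0.0331,0.059,0.2,0.012,0,0.0331,0.067,0.23,0.012,0,0.0331,0.076,0.26,0.012,0,0.0331,0.085,0.29,0.012,0,0.0331,0.093,0.32,0.012,0,0.0331,0.1,0.345,0.012,0,0.0331]
}}

```text
clock: 17.33
tcp_pos: [0.4826, 0.3181, 0.309]
orientation: [-0.002, -0.146, 0.989, -0.0]
wrist_force: [-0.8, -0.4, -0.4]
finger_gap: 0.0334
grip_force: 12.4
```

{"name": "move_arm", "arguments": {
  "moves": [0.005,0.018,0,0,0.0331,0.009,0.029,0,0,0.0331,0.009,0.029,0,0,0.0331,0.009,0.029,0,0,0.0331,0.009,0.029,0,0,0.0331,0.009,0.029,0,0,0.0331]
}}

```text
clock: 17.83
tcp_pos: [0.4916, 0.3444, 0.3109]
orientation: [-0.001, -0.145, 0.989, -0.0]
wrist_force: [-0.4, 0.1, -0.6]
finger_gap: 0.0335
grip_force: 12.4
```

The pan centre is confirmed at (0.493, 0.346) with radius 55 mm. I'll descend to about 5 mm above the pan.

{"name": "move_arm", "arguments": {
  "moves": [0.001,0.0015,-0.005,0,0.0331,0.001,0.0015,-0.02,0,0.0331,0.001,0.0015,-0.035,0,0.0331,0.001,0.0015,-0.05,0,0.0331,0.001,0.0015,-0.065,0,0.0331,0.001,0.0015,-0.08,0,0.0331,0.001,0.0015,-0.093,0,0.0331,0.001,0.0015,-0.103,0,0.0331,0.001,0.0015,-0.109,0,0.0331,0.001,0.0015,-0.112,0,0.0331,0.001,0.0015,-0.114,0,0.0331,0.001,0.0015,-0.114,0,0.0331]
}}

```text
clock: 18.83
tcp_pos: [0.4931, 0.3468, 0.1975]
orientation: [0.0, -0.145, 0.989, 0.0]
wrist_force: [-0.5, 0.2, -1.6]
finger_gap: 0.0337
grip_force: 12.4
```

{"name": "move_arm", "arguments": {
  "moves": [0,0,0,0,0.0331,0,0,0,0,0.0331,0,0,0,0,0.0331]
}}

```text
clock: 19.08
tcp_pos: [0.4933, 0.347, 0.198]
orientation: [0.001, -0.145, 0.989, 0.0]
wrist_force: [-0.3, -0.1, -1.1]
finger_gap: 0.0333
grip_force: 12.4
```

```bash
python3 - <<'E'
from m import *
from v2 import sub
ims=[cam("scene") for _ in range(4)]; s=ims[-1]; g=np.mean([cv2.cvtColor(i[0],cv2.COLOR_RGB2GRAY).astype(float) for i in ims],0)
w=[env.get_state()]; st=w[0]; p=st["tcp_pos"]; print(st["clock"],p,st["wrist_force"],st["grip_force"])
for z in(.08,.12,.16,.175): 
    q=proj(s,[p[0],p[1],z]); u,v=q.round().astype(int); print(z,q.round(1),g[v,u-16:u+17].astype(int))
E
```

```text
19.2833 [0.49306681 0.34688081 0.19752308] [-0.21132891  0.53677716  0.07495095] 12.398445010185242
0.08 [308.9 133.7] [202 203 204 204 203 202 199 192 182 174 169 169 171 172 174 175 176 178
 180 179 174 170 167 165 163 165 170 179 185 188 187 185 178]
0.12 [309.5 122.2] [164 162 159 154 150 155 173 190 197 197 197 196 197 196 196 196 195 197
 197 193 188 185 184 181 175 161 147 141 140 141 140 144 152]
0.16 [310.2 110.3] [134 133 133 133 135 142 159 183 198 202 202 200 199 200 201 202 201 201
 200 198 195 191 188 185 181 171 155 144 140 139 139 140 140]
0.175 [310.4 105.7] [144 139 134 133 134 137 155 185 210 221 215 202 196 197 199 201 202 203
 203 202 200 196 191 195 202 196 175 160 160 162 166 171 173]
```

{"name": "move_arm", "arguments": {
  "moves": [0,-0.0005,-0.002,0,0.0331,0,-0.0005,-0.004,0,0.0331,0,-0.0005,-0.005,0,0.0331,0,-0.0005,-0.006,0,0.0331,0,-0.0005,-0.0065,0,0.0331,0,-0.0005,-0.007,0,0.0331,0,-0.0005,-0.007,0,0.0331,0,-0.0005,-0.007,0,0.0331]
}}

```text
clock: 19.95
tcp_pos: [0.493, 0.3463, 0.1904]
orientation: [0.0, -0.145, 0.989, 0.0]
wrist_force: [0.3, -0.3, -1.0]
finger_gap: 0.0332
grip_force: 12.4
```

{"name": "move_arm", "arguments": {
  "moves": [0,0,-0.0003,0,0.0331,0,0,-0.0006,0,0.0331,0,0,-0.0009,0,0.0331,0,0,-0.0009,0,0.0331,0,0,-0.0009,0,0.0331]
}}

```text
clock: 20.37
tcp_pos: [0.4931, 0.3464, 0.1896]
orientation: [0.0, -0.145, 0.989, 0.0]
wrist_force: [-0.9, -0.2, -0.1]
finger_gap: 0.0335
grip_force: 12.5
```

```bash
python3 - <<'E'
from h import *
for i in range(5):
    st=env.get_state(); print(st["tcp_pos"].round(4),st["wrist_force"].round(2),st["ft_torque"].round(3)); env.read_camera("top")
E
```

```text
[0.4931 0.3464 0.1896] [-0.89 -0.2  -0.11] [-0.036  0.046  0.018]
[0.493  0.3464 0.1896] [0.81 0.87 0.72] [0.021 0.129 0.016]
[0.4931 0.3464 0.1896] [ 0.1   0.04 -0.12] [-0.025  0.036 -0.023]
[0.4931 0.3464 0.1896] [-0.2   0.04  0.77] [-0.017  0.044 -0.067]
[0.493  0.3464 0.1896] [-0.24 -0.48  0.62] [-0.004  0.09   0.017]
```

Contact is made, as the wrist force went from -1 to about +0.4 N. I'll go a touch lower, release slowly and rise straight up.

{"name": "move_arm", "arguments": {
  "moves": [0,0,-0.0004,0,0.0331,0,0,-0.0004,0,0.0334,0,0,-0.0004,0,0.0337,0,0,-0.0004,0,0.034,0,0,-0.0004,0,0.0344,0,0,-0.0002,0,0.036,0,0,0,0,0.04,0,0,0,0,0.046,0,0,0,0,0.053,0,0,0.003,0,0.06,0,0,0.008,0,0.06,0,0,0.016,0,0.06]
}}

```text
clock: 21.62
tcp_pos: [0.4926, 0.3461, 0.2053]
orientation: [-0.001, -0.145, 0.989, -0.0]
wrist_force: [-0.3, 0.5, -0.6]
finger_gap: 0.0603
grip_force: 0.0
```

{"name": "move_arm", "arguments": {
  "moves": [0,0,0.015,0,0.06,0,0,0.035,0,0.06,0,0,0.06,0,0.06,0,0,0.085,0,0.06,0,0,0.1,0,0.06,0,-0.03,0.1,0,0.06,0,-0.07,0.1,0,0.06,0,-0.11,0.1,0,0.06,0,-0.15,0.1,0,0.06,0,-0.19,0.1,0,0.06,0,-0.22,0.1,0,0.06,0,-0.22,0.1,0,0.06]
}}

```text
clock: 22.62
tcp_pos: [0.4931, 0.1217, 0.3067]
orientation: [0.001, -0.142, 0.99, -0.001]
wrist_force: [0.1, -0.5, 0.4]
finger_gap: 0.06
grip_force: 0.0
```

```bash
python3 - <<'E'
from m import *
s=cam("scene"); c=cam("top"); st=env.get_state(); print(st["clock"],st["tcp_pos"],st["grip_force"],st["wrist_force"])
g=cv2.cvtColor(s[0],cv2.COLOR_RGB2GRAY)
for z in(.09,.12,.16,.175,.19): 
    q=proj(s,[.493,.3463,z]); u,v=q.round().astype(int); print(z,q.round(1),g[v,u-16:u+17])
gt=cv2.cvtColor(c[0],cv2.COLOR_RGB2GRAY); q=proj(c,[.493,.3463,.196]); u,v=q.round().astype(int); print("top",q,"row",gt[v,u-22:u+23:2],"col",gt[v-22:v+23:2,u])
mw,kw=white(c,(255,130,290,155),100); M=cv2.moments(kw); print("weight",ray(c,M['m10']/M['m00'],M['m01']/M['m00'],.04))
E
```

```text
22.7167 [0.49322715 0.12517845 0.30653478] 0.0 [ 0.24783923 -0.10407736 -0.10405667]
0.09 [308.9 130.9] [191 198 201 201 201 200 195 186 184 183 185 183 183 185 183 183 184 184
 185 182 183 185 190 198 202 204 202 194 192 189 181 169 157]
0.12 [309.4 122.2] [190 185 178 170 163 153 158 175 193 198 199 199 199 200 200 199 200 199
 200 198 195 186 184 184 180 171 157 146 142 143 140 142 142]
0.16 [310.  110.3] [134 135 132 133 135 147 177 218 243 251 244 230 222 221 223 224 225 225
 228 228 229 235 239 235 219 194 162 146 140 141 140 142 142]
0.175 [310.3 105.8] [147 138 136 134 134 134 142 152 159 163 165 171 177 178 177 180 179 181
 181 183 180 177 176 176 170 163 156 161 163 166 172 177 179]
0.19 [310.5 101.1] [132 155 173 183 183 179 177 172 168 171 186 213 233 242 248 250 252 251
 248 239 220 184 140 107 100  91  90  88  84  81  84  84  77]
top [126.90465109 224.31947924] row [121 140 110  97 106 109 134 180 214 220 220 220 221 222 167 142 173 130
 118 124 142 180 200] col [146 152 153 151 163 190 198 193 199 218 221 220 220 222 204 215 199 198
 205 199 174 156 153]
weight [ 0.74998598 -0.06032543  0.04      ]
```

```bash
python3 -c "
from workcell import env
print(env.hand_in())"
```

```text
the job is handed in; nothing more can be done
None
```

I stood the bottle on the bench, where it stayed up by itself, then took it by the cap, set it upright within a few millimetres of the pan's centre and let go; the highest grip reading was 13.5 N, and the job was handed in after about 23 s, with no verdict shown.

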